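Fit the grinding rotor into the spice mill and hold it home

TASK

At the spice counter, swing the mill's yoke clamp up and back over centre until it stays open by itself, then lift the grinding rotor off its white stand and put its cross-shaped stem down between the four drive pins in the mill's chamber, turned so that it meshes. Press the rotor fully home against the ejector spring and finish while still holding it pressed down there: do not let go. Leave the jar, the carton and the scoop where they stand.

Things in the scene. Friction and masses are not known exactly. Their poses are not given: they have to be found in the camera images.
- mill: spice mill, fixed: grey box 170 x 170 x 86 mm high, on its top a round open aluminium chamber (outer diameter 90, inner 82 mm, rim 120, floor 86 mm above the counter). Origin on the counter on the chamber's axis, z up, x towards the yoke's hinge (knob and switch on the -x face). Hinge brackets at x = 90, y = +-56 mm, 162 mm high. Place and yaw vary
- hub_top (a point): centre of the drive hub in the chamber, on its axis, level with the tops (112 mm above the counter) of its four drive pins: round, dome-topped, diameter 13.5, 26 mm tall, leaving a cross-shaped gap 11.5 mm wide between them. This frame's x and y run along the gap's arms. Its angle varies; it turns only stiffly (0.5 N m). The rotor is home when its burr rests on the pins
- ejector (a joint): spring pin, diameter 10 mm, on the axis between the drive pins; 0 = up (top 98 mm above the counter), grows downwards in m, 0.010 when the rotor is fully home. 4 N at 0, rising to 10 N at 0.010; the rotor's weight alone does not push it down: meshed but unpressed, the rotor stands 10 mm proud
- yoke (a joint): yoke clamp hinge angle in rad: 0 = closed, lying level across the chamber; 1.57 = upright; 2.3 = fully open, leaning back on its stop. Past upright it falls open under its own weight, before upright it falls shut. 140 g, swings freely
- yoke_bar (a point): middle of the yoke clamp's crossbar: a round steel bar of diameter 12 mm, 77 mm free length between the two flat side arms, parallel to the hinge (the mill's y), 90 mm from the hinge axis. With the yoke closed it is over the chamber's centre, 150 mm above the counter
- yoke_hinge (a point): point on the yoke's hinge axis, midway between the brackets, 150 mm above the counter, 90 mm from the chamber's axis along the mill's x. The hinge axis is the mill's y axis. Swinging open carries the bar up from the chamber and over towards the mill's +x
- rotor_mid (a point): centre of the steel rotor (93 mm tall, 0.22 kg), 46 mm above the stem's end, z up. Stem: two crossed blades along x and y, 34 x 9 mm, lower edge rounded, 24 mm tall. Burr cone, diameter 58 to 34 mm, from 22 mm below to 4 mm above this point. On top a flat grip tab 42 mm long (x), 14 thick (y), 4 to 47 mm above. Fully home this point is 134 mm above the counter
- stand: fixed white plastic ring, outer diameter 72, hole 42, 36 mm high, in which the rotor stands centred and upright, its burr on the ring's top and its stem's lower end 12 mm above the counter; origin at the centre of its underside, on the counter
- jar: bystander: amber glass jar with steel cap, diameter 68, 110 mm tall, loose; origin at its underside
- carton: bystander: cardboard carton 60 x 75 x 130 mm tall, loose; origin at its underside
- scoop: bystander: steel scoop, pan 100 x 70 x 30 mm with a 100 mm handle along its -x, loose; origin under its pan
Things that resemble listed ones, but are neither listed nor needed, are in the scene too. Of the things that look like the mill, the middle-sized one is meant. Leave any blue look-alike of the part that bears rotor_mid alone.

How it is judged:
By the outcome, as a careful person would: the job done as asked, in the order asked, and still so for the second after the job is handed in, while the arm keeps its last pose, push and grip.
It also fails if it takes over 51 s, if anything falls off the work surface, if the arm or the gripper's body presses on something with over 40 N, if the wrist force passes 120 N, or if a joint passes its speed limit or range.

ROBOT

A 7-joint arm with a two-finger parallel gripper is mounted at the origin on the work surface. World frame = base frame: x ahead of the robot, y to its left, z up, the work surface at z = 0. Lengths are in m, angles in degrees, forces in N, time in s.
With the tool pointing down it reaches from about 0.425 to 0.875 m from the base axis. Payload 4.7 kg.
Tool frame: the origin (TCP) lies on the centre line of the jaws, within the pads' length; the fingertips stand 8 mm ahead of it and the grasp point (between the pads) lies 11 mm behind it; z points along the fingers, x is the direction in which the jaws open and shut, and the axes are right-handed (so a half turn about z gives the same grasp; the last joint's range is limited). The gripper opens to 87 mm and grips with 3 to 60 N. Pads are 19 mm wide; open, the fingers measure 117 mm over their backs; the gripper's body (75 mm by 190 mm) begins 51 mm behind the grasp point.
Start: joints at [64.75, 18.392, -4.016, 83.108, 1.295, 78.541, -3.26], TCP at [0.286, -0.584, 0.231] pointing down, gripper open.
Joint ranges: [-163.93, 163.93], [-17.29, 119.83], [-79.2, 71.16], [3.27, 140.29], [-89.18, 269.18], [5.43, 117.66], [-154.24, 154.24]. Speed limits (degrees/s): [147.25, 147.25, 180, 180, 180, 180, 180].

INTERFACE

Orientations are given as [roll, pitch, yaw] about the fixed x, y, z axes, in that order (R = Rz(yaw) Ry(pitch) Rx(roll)).
In Python, from cell import telemetry, read_camera, get_calibration, sign_off gives the robot as it stands. The module is installed in compiled form; this text tells all that it offers.
- The arm moves only by the tool carry_out, never from a script. Its arguments are lists of equal length, an entry for each row: "translation": the shift along the tool's x, y, z in cm, a list of three; "turn": the turn about the tool's z in rad; "gripper": the opening, from 0 (shut) to 1 (fully open). In form: {"translation": [[dx, dy, dz], ...], "turn": [turn, ...], "gripper": [gripper, ...]}. A call has 1 to 5 rows; each row is the pose to reach, as a shift and turn from the pose commanded when the call began, along the tool's axes at that moment; what a row does not reach only later rows make up. A row lasts 1/8 s, in which the tool goes at most 62.5 mm and 10.7 degrees, less where a joint would pass 70% of its speed; a pose out of reach is approached as far as the arm can. A call with a gripper value outside its range is refused whole. The fingers move at their own pace and stop on an object; "squeeze" is the grip in N (left out, the last holds). Time passes only in rows, so rows that repeat a pose let the fingers close. It gives the time, the measured TCP pose, the force and the opening at its end, in the units of the state.
- telemetry.get_obs(): the state, without advancing time (a new reading comes with each control period).
- read_camera(name): name is "scene" or "side" or "wrist"; returns the picture (480x640x3 uint8, red, green, blue); there is no depth.
- get_calibration(name): a dict with "fx", "fy", "cx", "cy" (pixels), "R" (3x3) and "t" (3): a world point X has camera coordinates R X + t. Camera axes: x right, y down, z forward; pixel columns grow to the right and rows downward; lengths in m; the calibration is good to about 2 mm. A picture is of the moment at which its call begins: read the wrist's pose just before it. get_calibration takes no time and is no camera call; for the wrist camera it gives the pose at the moment of the call.
- sign_off(): hands the job in, once; it reports no verdict.
The state is a dict: "time_s": time; "qpos": joint angles; "joint_velocities": joint speeds; "effort": joint torques, N m; "tool_pos": TCP position; "tool_rot": TCP orientation; "force": force on the tool from outside, world axes, zero at the start; "wrist_torque": the same for the moment, N m; "grip_width": finger opening in m.
Only numpy, scipy, OpenCV 4.12 (cv2) and the standard library are available. Lean on these libraries where they do the work, as an engineer would, in place of code of your own. Each camera call takes 0.05 s, during which the arm holds its last target.

## Working session

There is one attempt and no reset: what is moved stays moved. The work goes in short steps, Python scripts to look and compute and a tool call to move; the robot and the scene stay as the last step left them, time stands still between calls to the robot, and variables do not carry over. Pictures are saved under pics/ and viewed, and the job is handed in when it is done.

Besides the shell and the picture viewer there is one more tool, called after "Emit:" as name([rows], argument=value, ...), one row to a line, values as JSON. carry_out: Moves the arm, as the interface text tells. Its arguments: {"type":"object","properties":{"translation":{"type":"array","items":{"type":"array","items":{"type":"number"}}},"turn":{"type":"array","items":{"type":"number"}},"gripper":{"type":"array","items":{"type":"number"}},"squeeze":{"type":"number"}},"required":["translation","turn","gripper"]}

```bash
mkdir -p pics; ls
python3 - <<'E'
from cell import telemetry, read_camera, get_calibration
import cv2,numpy as np
print({k:np.round(v,3) for k,v in telemetry.get_obs().items()})
for n in("scene","side","wrist"):
    c=get_calibration(n); print(n,{k:np.round(v,4).tolist() for k,v in c.items()})
    cv2.imwrite(f"pics/{n}0.png",read_camera(n)[:,:,::-1])
E
```

```text
pics
{'time_s': np.float64(0.0), 'qpos': array([64.75 , 18.44 , -4.014, 83.174,  1.295, 78.54 , -3.262]), 'joint_velocities': array([-0.04 ,  0.018,  0.027, -0.049,  0.06 , -0.026,  0.052]), 'effort': array([ 0.0000e+00, -4.9129e+01, -4.0400e-01, -3.1253e+01, -6.4000e-02,
        4.4000e-02,  0.0000e+00]), 'tool_pos': array([ 0.285, -0.583,  0.229]), 'tool_rot': array([ 1.79993e+02,  1.08000e-01, -6.39440e+01]), 'force': array([ 0.184,  0.064, -0.194]), 'wrist_torque': array([0.069, 0.029, 0.012]), 'grip_width': np.float64(0.087)}
scene {'fx': 575.9754, 'fy': 575.9754, 'cx': 321.8284, 'cy': 235.4986, 'R': [[0.4024, 0.9155, 0.0002], [0.7241, -0.3181, -0.612], [-0.5602, 0.2464, -0.7909]], 't': [-0.215, -0.3089, 1.6647]}
side {'fx': 440.517, 'fy': 440.517, 'cx': 318.0962, 'cy': 239.8291, 'R': [[-0.986, -0.1667, -0.0005], [-0.0975, 0.579, -0.8095], [0.1352, -0.7981, -0.5871]], 't': [0.5256, 0.1338, 0.9353]}
wrist {'fx': 352.8565, 'fy': 352.8565, 'cx': 318.0937, 'cy': 242.4008, 'R': [[0.4396, -0.8982, -0.0012], [-0.8643, -0.4234, 0.2715], [-0.2444, -0.1184, -0.9624]], 't': [-0.6493, -0.0325, 0.3894]}
```

View pics/scene0.png

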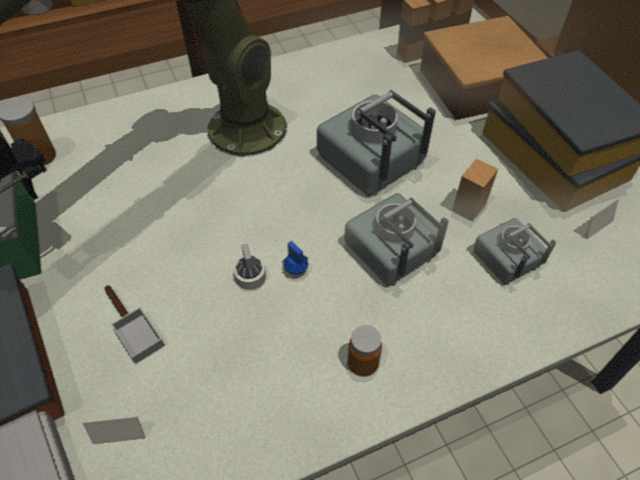

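View pics/side0.png

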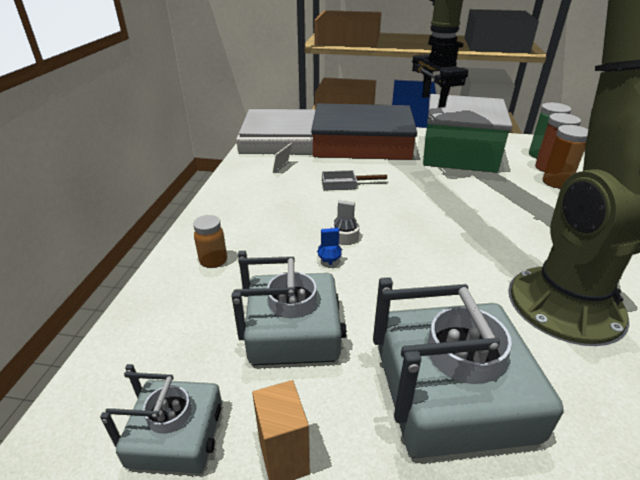

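View pics/wrist0.png

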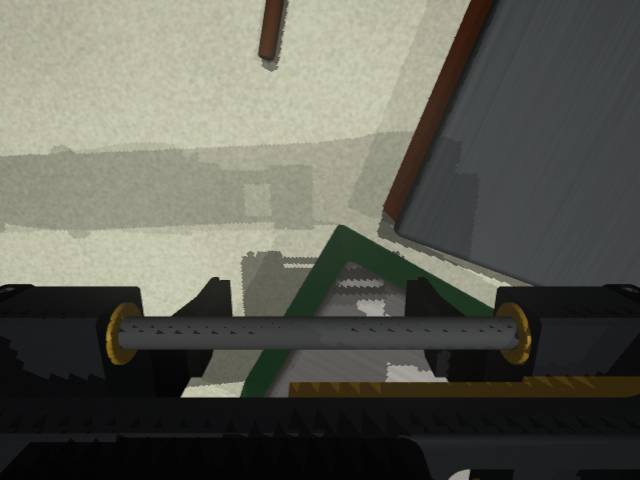

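Mill candidates in the scene picture are at (375,145) large, (397,237) middle and (513,248) small. The middle one is meant. The rotor is the steel one in the white stand at (250,268); the blue one at (295,260) is the look-alike. I'll confirm both in crops.

Run:
```python
import cv2
s=cv2.imread("pics/scene0.png"); d=cv2.imread("pics/side0.png")
cv2.imwrite("pics/c1.png",cv2.resize(s[180:290,335:460],None,fx=5,fy=5,interpolation=cv2.INTER_CUBIC))
cv2.imwrite("pics/c2.png",cv2.resize(d[240:370,225:355],None,fx=4.5,fy=4.5,interpolation=cv2.INTER_CUBIC))
a=cv2.resize(s[230:300,220:320],None,fx=6,fy=6,interpolation=cv2.INTER_CUBIC)
cv2.imwrite("pics/c3.png",a)
cv2.imwrite("pics/c4.png",cv2.resize(d[190:275,305:375],None,fx=7,fy=7,interpolation=cv2.INTER_CUBIC))
```

```text
(no output)
```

View pics/c1.png

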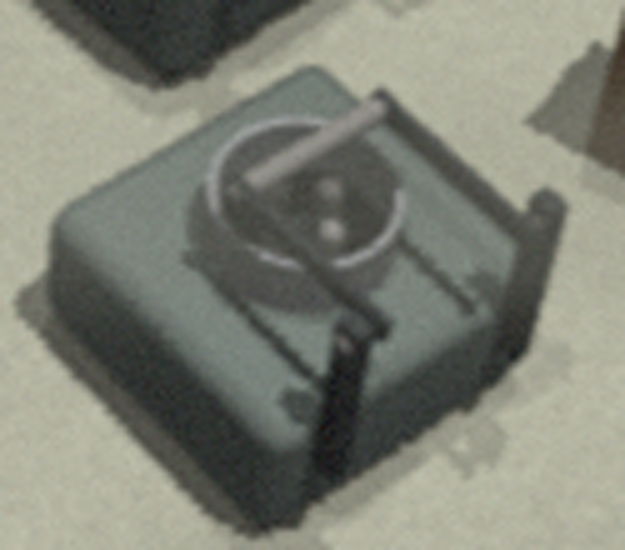

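View pics/c2.png

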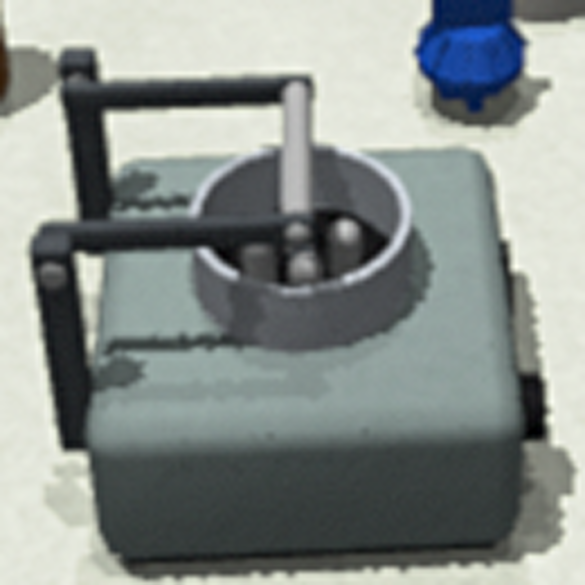

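View pics/c3.png

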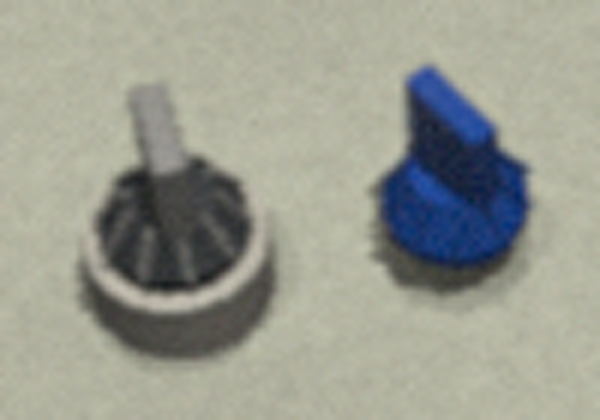

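View pics/c4.png

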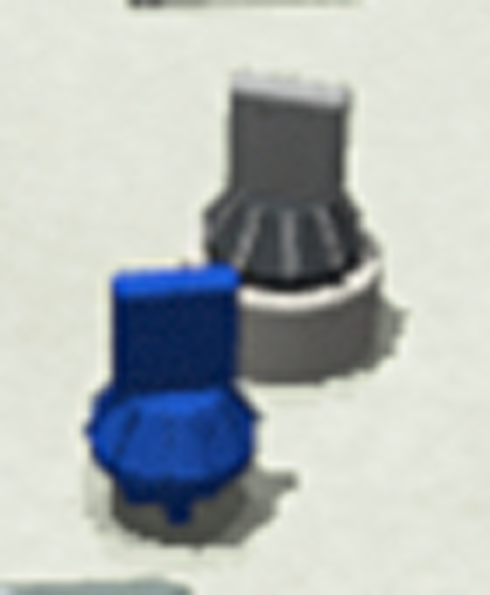

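```bash
cat > h.py <<'E'
from cell import telemetry, read_camera, get_calibration
import cv2,numpy as np
def ray(cal,p,z):
    d=np.array([(p[0]-cal["cx"])/cal["fx"],(p[1]-cal["cy"])/cal["fy"],1.])
    R=np.array(cal["R"]);t=np.array(cal["t"]); o=-R.T@t; d=R.T@d
    return (o+d*(z-o[2])/d[2])
def proj(cal,X):
    c=np.array(cal["R"])@np.array(X)+np.array(cal["t"]); return np.array([cal["cx"]+cal["fx"]*c[0]/c[2],cal["cy"]+cal["fy"]*c[1]/c[2]])
def snap(n,name):
    c=get_calibration(n); im=read_camera(n)[:,:,::-1].copy(); cv2.imwrite(f"pics/{name}.png",im); return c,im
def st():
    o=telemetry.get_obs(); print({k:np.round(o[k],4).tolist() for k in("time_s","tool_pos","tool_rot","force","wrist_torque","grip_width","qpos")}); return o
E
python3 - <<'E'
from h import *
S=get_calibration("scene");D=get_calibration("side")
f=lambda p,c,x,k:(p[0]/k+c[0],p[1]/k+c[1])
s1=lambda p:f(p,(335,180),0,5); d1=lambda p:f(p,(225,240),0,4.5); s2=lambda p:f(p,(220,230),0,6); d2=lambda p:f(p,(305,190),0,7)
for n,c,p,z in [("bar+",S,s1((380,105)),.15),("bar-",S,s1((255,178)),.15),("bar d far",D,d1((297,88)),.15),("bar d near",D,d1((298,232)),.15),
 ("rim s",S,s1((305,193)),.12),("rim d",D,d1((300,220)),.12),("brk s",S,s1((545,200)),.162),("brk s",S,s1((350,332)),.162),("brk d",D,d1((52,235)),.162),("brk d",D,d1((77,60)),.162),
 ("tab s",S,s2((147,88)),.105),("tab s",S,s2((170,168)),.105),("tab d",D,d2((235,85)),.105),("tab d",D,d2((345,100)),.105),("stand s",S,s2((178,225)),.036)]:
    print(n,np.round(ray(c,p,z),4))
E
```

```text
bar+ [0.5412 0.2161 0.15  ]
bar- [0.5564 0.1448 0.15  ]
bar d far [0.5608 0.136  0.15  ]
bar d near [0.5417 0.2208 0.15  ]
rim s [0.5523 0.1754 0.12  ]
rim d [0.5505 0.1821 0.12  ]
brk s [0.6264 0.2484 0.162 ]
brk s [0.6551 0.1366 0.162 ]
brk d [0.6269 0.25   0.162 ]
brk d [0.6497 0.1477 0.162 ]
tab s [ 0.473  -0.1604  0.105 ]
tab s [ 0.5108 -0.1647  0.105 ]
tab d [ 0.5091 -0.1563  0.105 ]
tab d [ 0.4706 -0.1527  0.105 ]
stand s [ 0.488  -0.1608  0.036 ]
```

```bash
cat >> h.py <<'E'
from scipy.spatial.transform import Rotation as Ro
def plan(P,yaw=None,o=None):
    """shift in tool axes (cm) and turn (rad) from measured pose"""
    o=o or telemetry.get_obs(); R=Ro.from_euler("xyz",o["tool_rot"],degrees=True).as_matrix()
    d=R.T@(np.array(P)-o["tool_pos"])*100
    t=0 if yaw is None else -np.deg2rad((yaw-o["tool_rot"][2]+180)%360-180)
    print("shift cm",np.round(d,2),"turn",round(float(t),3), "rows",round(np.linalg.norm(d)/6.25,1),round(abs(t)/.187,1))
E
python3 - <<'E'
from h import *
o=telemetry.get_obs();c=get_calibration("wrist");R=Ro.from_euler("xyz",o["tool_rot"],degrees=True).as_matrix()
Rc=np.array(c["R"]); print("cam in tool",R.T@(-Rc.T@c["t"]-o["tool_pos"])); print("cam axes in tool",np.round(R.T@Rc.T,3))
plan([0.42,-.20,.38],-6); plan([0.47,0.10,.36],11.5)
E
```

```text
cam in tool [-8.48139721e-05 -7.47475289e-02 -1.53299288e-01]
cam axes in tool [[ 1.     0.     0.001]
 [-0.     0.962  0.271]
 [-0.001 -0.271  0.962]]
shift cm [-28.56 -28.95 -14.99] turn -1.011 rows 6.9 5.4
shift cm [-53.31 -46.62 -12.95] turn -1.317 rows 11.5 7.0
```

Run:
```python
from h import *
plan([0.45,-.15,.36],-25);plan([0.559,.14,.30],11.5)
```

```text
shift cm [-31.73 -33.84 -12.98] turn -0.68 rows 7.7 3.6
shift cm [-52.99 -56.37  -6.95] turn -1.317 rows 12.4 7.0
```

Emit:
carry_out([
  [0, -1, -6],
  [-4, -5, -10],
  [-8.5, -9.5, -12],
  [-13, -14, -13],
  [-17, -18.5, -13],
], turn=[0, -0.18, -0.36, -0.54, -0.7], gripper=[1, 1, 1, 1, 1])

```text
time_s: 0.78
tool_pos: [0.3739, -0.3575, 0.3612]
tool_rot: [179.9, -0.1, -23.6]
force: [1.3, 0.8, -0.9]
grip_width: 0.0869
```

Run:
```python
from h import *
st();plan([0.45,-.15,.36],-15);plan([0.559,.14,.30],11.5)
```

```text
{'time_s': 0.775, 'tool_pos': [0.3739, -0.3575, 0.3612], 'tool_rot': [179.9443, -0.0991, -23.5503], 'force': [1.3127, 0.8392, -0.8918], 'wrist_torque': [-0.0226, -0.1077, -0.0507], 'grip_width': 0.0869, 'qpos': [55.9817, 0.8805, -15.3753, 88.6228, 0.2577, 90.4171, 17.0601]}
shift cm [ -1.32 -22.07   0.1 ] turn -0.149 rows 3.5 0.8
shift cm [ -2.92 -53.01   6.07] turn -0.612 rows 8.5 3.3
```

Emit:
carry_out([
  [0, -6, 0],
  [1, -12, 0],
  [1, -18, 0],
  [0.5, -24, 0],
  [0, -30, 0],
], turn=[-0.1, -0.22, -0.34, -0.46, -0.6], gripper=[1, 1, 1, 1, 1])

```text
time_s: 1.4
tool_pos: [0.4948, -0.0829, 0.3601]
tool_rot: [180.0, -0.0, 10.8]
force: [0.8, -0.7, 0.4]
grip_width: 0.0868
```

Run:
```python
from h import *
st();plan([0.559,.14,.30],11.5)
```

```text
{'time_s': 1.4, 'tool_pos': [0.4948, -0.0829, 0.3601], 'tool_rot': [179.9742, -0.0011, 10.7891], 'force': [0.809, -0.707, 0.423], 'wrist_torque': [-0.0517, -0.1564, -0.0226], 'grip_width': 0.0868, 'qpos': [39.356, -0.5166, -32.3599, 90.0481, -0.2523, 90.3794, 17.7845]}
shift cm [ 10.48 -20.7    6.  ] turn -0.012 rows 3.8 0.1
```

Emit:
carry_out([
  [2.6, -5.2, 1.5],
  [5.2, -10.4, 3],
  [7.9, -15.6, 4.5],
  [10.5, -20.7, 6],
  [10.5, -20.7, 6],
], turn=[-0.01, -0.01, -0.01, -0.01, -0.01], gripper=[1, 1, 1, 1, 0.6])

```text
time_s: 2.02
tool_pos: [0.5583, 0.1438, 0.2984]
tool_rot: [-179.8, 0.2, 11.7]
force: [0.2, 0.2, -0.9]
grip_width: 0.0824
```

Run:
```python
from h import *
st();snap("wrist","w1")
```

```text
{'time_s': 2.025, 'tool_pos': [0.5583, 0.1438, 0.2984], 'tool_rot': [-179.7744, 0.1749, 11.6614], 'force': [0.1769, 0.2271, -0.8561], 'wrist_torque': [-0.0545, -0.0766, -0.0186], 'grip_width': 0.0824, 'qpos': [21.632, 12.2994, -45.0187, 86.4331, 8.4437, 84.99, -11.8224]}
```

View pics/w1.png

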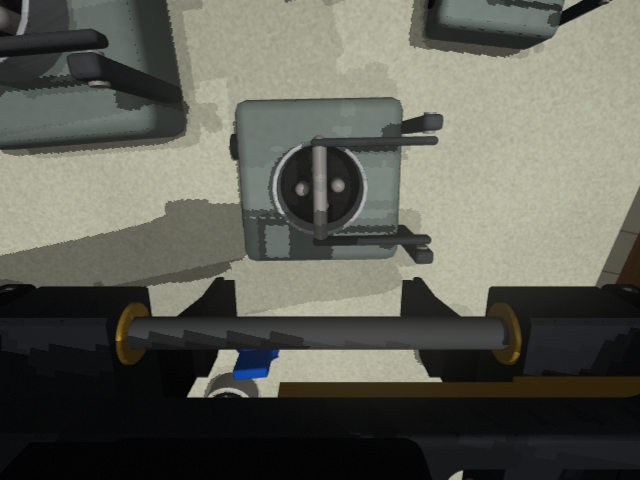

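The wrist view shows the middle mill at (320,180) with its bar running from (319,140) to (320,237), aligned with the image columns. The rim centre is at about (320,188).

Run:
```python
from h import *
c=get_calibration("wrist")
a=ray(c,(319,143),.15);b=ray(c,(320.5,237),.15);m=ray(c,(320,188),.12)
print(a,b,(a+b)/2,m, np.rad2deg(np.arctan2(-(a-b)[0],(a-b)[1])))
B=(a+b)/2
print(ray(c,(432,121),.162),ray(c,(424,256),.162))
plan([*((B+m)/2)[:2],.139],11.5); plan([*((B+m)/2)[:2],.20],11.5)
```

```text
[0.54517851 0.2134086  0.15      ] [0.56243258 0.13504603 0.15      ] [0.55380554 0.17422731 0.15      ] [0.55420253 0.17377678 0.12      ] 12.417399793767528
[0.62819772 0.24702539 0.162     ] [0.65279266 0.13926903 0.162     ]
shift cm [ 0.21 -3.39 16.01] turn -0.002 rows 2.6 0.0
shift cm [ 0.19 -3.4   9.91] turn -0.002 rows 1.7 0.0
```

Emit:
carry_out([
  [0.1, -1.7, 4],
  [0.1, -3.4, 9],
  [0.1, -3.4, 13],
  [0.1, -3.4, 15.8],
  [0.1, -3.4, 15.8],
], turn=[0, 0, 0, 0, 0], gripper=[0.5, 0.5, 0.5, 0.5, 0.1], squeeze=12)

```text
time_s: 2.7
tool_pos: [0.5533, 0.1685, 0.1404]
tool_rot: [179.9, 0.3, 11.0]
force: [1.1, 0.4, -1.0]
grip_width: 0.0397
```

Emit:
carry_out([
  [0, 0, 0],
  [0, 0, 0],
  [0, 0, 0],
], turn=[0, 0, 0], gripper=[0, 0, 0], squeeze=12)

```text
time_s: 3.08
tool_pos: [0.5537, 0.1712, 0.1433]
tool_rot: [180.0, 0.1, 11.1]
force: [-7.4, -2.4, 6.6]
grip_width: 0.0117
```

Run:
```python
from h import *
st();c,im=snap("side","s1");cv2.imwrite("pics/s1c.png",cv2.resize(im[150:380,200:400],None,fx=2.6,fy=2.6))
```

```text
{'time_s': 3.075, 'tool_pos': [0.5537, 0.1712, 0.1433], 'tool_rot': [179.9529, 0.0801, 11.1056], 'force': [-7.4146, -2.378, 6.6045], 'wrist_torque': [-0.3679, 0.9506, 0.1704], 'grip_width': 0.0117, 'qpos': [17.6476, 18.5332, -44.3691, 98.4401, 13.8252, 68.7499, -19.2095]}
```

View pics/s1c.png

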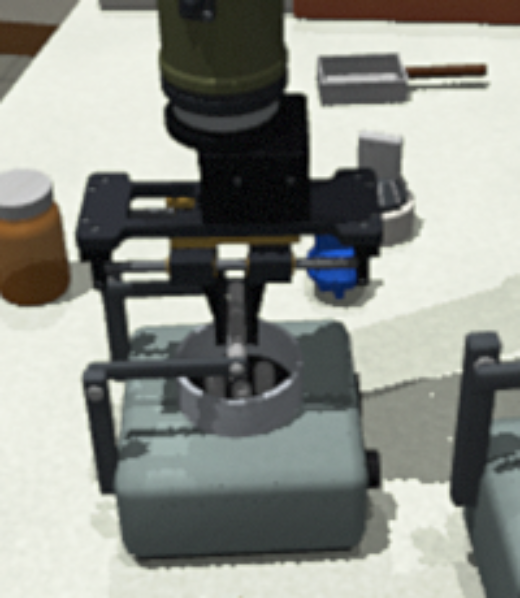

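Emit:
carry_out([
  [0.18, 0, -1.8],
  [0.71, 0, -3.5],
  [1.57, 0, -5.1],
  [2.73, 0, -6.46],
  [4.14, 0, -7.57],
], turn=[0, 0, 0, 0, 0], gripper=[0, 0, 0, 0, 0], squeeze=15)

```text
time_s: 3.75
tool_pos: [0.5925, 0.1799, 0.2212]
tool_rot: [179.9, 0.3, 11.2]
force: [-7.0, -1.4, 6.4]
grip_width: 0.0115
```

Run:
```python
from h import *
st();c,im=snap("side","s2");cv2.imwrite("pics/s2c.png",cv2.resize(im[150:380,200:400],None,fx=2.6,fy=2.6))
```

```text
{'time_s': 3.75, 'tool_pos': [0.5925, 0.1799, 0.2212], 'tool_rot': [179.9346, 0.2795, 11.1861], 'force': [-6.9965, -1.3797, 6.4052], 'wrist_torque': [-0.1834, 1.5634, 0.1473], 'grip_width': 0.0115, 'qpos': [15.6832, 20.4233, -44.3064, 87.0717, 14.3818, 78.6603, -18.5387]}
```

View pics/s2c.png

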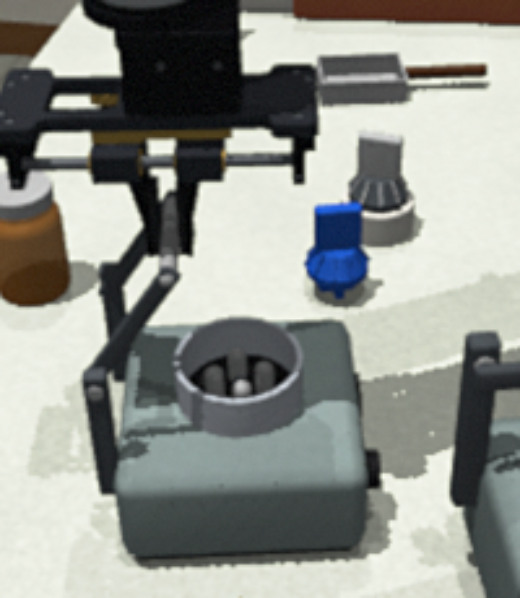

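Emit:
carry_out([
  [1.6, 0, -0.82],
  [3.33, 0, -1.3],
  [5.12, 0, -1.43],
  [6.9, 0, -1.2],
  [8.6, 0, -0.62],
], turn=[0, 0, 0, 0, 0], gripper=[0, 0, 0, 0, 0])

```text
time_s: 4.42
tool_pos: [0.6803, 0.1978, 0.2264]
tool_rot: [-179.9, -0.1, 11.2]
force: [-0.9, 1.6, 0.1]
grip_width: 0.0115
```

Run:
```python
from h import *
st();c,im=snap("side","s3");cv2.imwrite("pics/s3c.png",cv2.resize(im[150:380,150:400],None,fx=2.6,fy=2.6))
```

```text
{'time_s': 4.425, 'tool_pos': [0.6803, 0.1978, 0.2264], 'tool_rot': [-179.859, -0.1452, 11.1643], 'force': [-0.9048, 1.6446, 0.1368], 'wrist_torque': [0.5116, 0.4062, 0.1284], 'grip_width': 0.0115, 'qpos': [9.1573, 31.1182, -41.7183, 72.8126, 20.1722, 83.1806, -19.463]}
```

View pics/s3c.png

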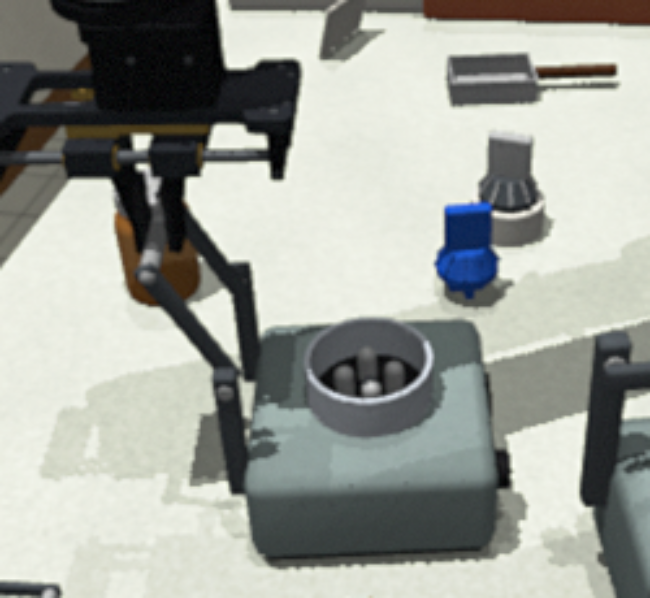

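Emit:
carry_out([
  [1, 0, 0.5],
  [2, 0, 0.5],
  [2, 0, 0.5],
  [2, 0, -3],
  [2, 0, -7],
], turn=[0, 0, 0, 0, 0], gripper=[0.5, 0.6, 0.7, 0.7, 0.7])

```text
time_s: 5.1
tool_pos: [0.6984, 0.1993, 0.2944]
tool_rot: [180.0, 0.1, 11.1]
force: [1.0, 0.5, 0.9]
grip_width: 0.0535
```

Run:
```python
from h import *
st();plan([0.562,.136,.28],11.5)
```

```text
{'time_s': 5.1, 'tool_pos': [0.6984, 0.1993, 0.2944], 'tool_rot': [179.9679, 0.1082, 11.1053], 'force': [1.0377, 0.4724, 0.8817], 'wrist_torque': [0.0392, -0.1328, 0.0584], 'grip_width': 0.0535, 'qpos': [6.512, 32.4316, -41.359, 62.7688, 20.7598, 91.7342, -18.382]}
shift cm [-14.6    3.58   1.47] turn -0.007 rows 2.4 0.0
```

Emit:
carry_out([
  [-5, 1.2, 0],
  [-10, 2.4, 0.5],
  [-14.6, 3.6, 1],
  [-14.6, 3.6, 1],
  [-14.6, 3.6, 1],
], turn=[0, 0, 0, 0, 0], gripper=[0.7, 0.7, 0.7, 0.7, 0.7])

```text
time_s: 5.72
tool_pos: [0.5632, 0.1362, 0.285]
tool_rot: [180.0, -0.1, 11.1]
force: [-0.0, 0.1, -0.0]
grip_width: 0.0609
```

Run:
```python
from h import *
st();c,im=snap("wrist","w2");st();cv2.imwrite("pics/w2c.png",cv2.resize(im[110:260,240:400],None,fx=4,fy=4,interpolation=cv2.INTER_CUBIC))
np.save("w2cal.npy",c,allow_pickle=True);
```

```text
{'time_s': 5.725, 'tool_pos': [0.5632, 0.1362, 0.285], 'tool_rot': [179.9581, -0.1124, 11.0792], 'force': [-0.0018, 0.1185, -0.0484], 'wrist_torque': [0.0201, -0.1662, -0.0243], 'grip_width': 0.0609, 'qpos': [22.6139, 12.8171, -45.4701, 87.5373, 9.224, 83.3801, -12.1103]}
{'time_s': 5.775, 'tool_pos': [0.5636, 0.1367, 0.2849], 'tool_rot': [-179.9922, -0.103, 11.1097], 'force': [-0.437, 1.0846, 0.2475], 'wrist_torque': [-0.0004, -0.1128, -0.0305], 'grip_width': 0.0615, 'qpos': [22.5722, 12.8892, -45.4673, 87.482, 9.2236, 83.3828, -12.1098]}
```

View pics/w2.png

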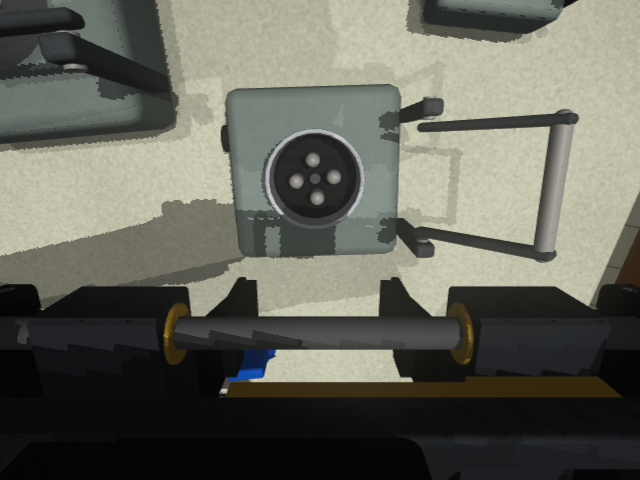

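View pics/w2c.png

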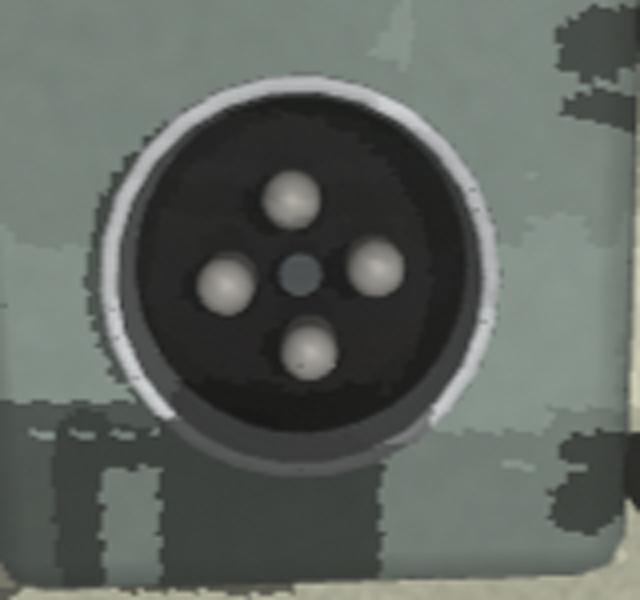

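Run:
```python
from h import *
c=np.load("w2cal.npy",allow_pickle=True).item()
P=np.array([ray(c,(u/4+240-.4,v/4+110-.4),.1055)[:2] for u,v in [(292,199),(377,268),(309,350),(227,285)]])
m=P.mean(0);print(m);d=P-m;print(np.linalg.norm(d,axis=1),np.rad2deg(np.arctan2(d[:,1],d[:,0])))
print("ej",ray(c,(300/4+240-.4,274/4+110-.4),.098), "rim",ray(c,(299/4+240-.4,275/4+110-.4),.12))
for a,n in((np.array([.551,.179,.112]),"x"),):pass
S=get_calibration("scene");D=get_calibration("side");print(proj(S,[*m,.12]),proj(D,[*m,.12]))
```

```text
[0.55308385 0.17715191]
[0.01762683 0.01773403 0.01738316 0.01746486] [ 107.88523165   17.0815592   -72.9962405  -162.12463991]
ej [0.55279445 0.17683825 0.098     ] rim [0.55236034 0.17869582 0.12      ]
[396.850863   218.59895752] [290.8740642  286.91450459]
```

Run:
```python
from h import *
plan([.535,-.162,.23],84)
S=get_calibration("scene");print(ray(S,(295,267),.02))
```

```text
shift cm [-8.57 28.76  5.47] turn -1.272 rows 4.9 6.8
[ 0.51810935 -0.06130136  0.02      ]
```

Emit:
carry_out([
  [-1, 3.5, 0],
  [-2.5, 8, 0],
  [-4, 13, 0],
  [-5.5, 18, 1],
  [-7, 23, 2],
], turn=[-0.17, -0.35, -0.53, -0.71, -0.89], gripper=[0.7, 0.7, 0.7, 0.7, 0.7])

```text
time_s: 6.4
tool_pos: [0.5401, -0.1014, 0.265]
tool_rot: [179.9, -0.1, 61.7]
force: [0.3, 1.2, -0.4]
grip_width: 0.0614
```

Run:
```python
from h import *
st();plan([.535,-.162,.23],84)
```

```text
{'time_s': 6.4, 'tool_pos': [0.5401, -0.1014, 0.265], 'tool_rot': [179.9225, -0.096, 61.7111], 'force': [0.3438, 1.208, -0.4162], 'wrist_torque': [-0.0113, -0.2094, 0.0167], 'grip_width': 0.0614, 'qpos': [45.9942, 8.2342, -41.7556, 93.5086, 5.4958, 80.264, 65.3227]}
shift cm [-5.58  2.42  3.49] turn -0.389 rows 1.1 2.1
```

Emit:
carry_out([
  [-3, 1, 1],
  [-5.5, 2.4, 2.5],
  [-5.5, 2.4, 3.5],
  [-5.5, 2.4, 3.5],
], turn=[-0.17, -0.33, -0.38, -0.38], gripper=[0.7, 0.7, 0.7, 0.7])

```text
time_s: 6.9
tool_pos: [0.534, -0.1599, 0.2289]
tool_rot: [-179.9, -0.1, 83.0]
force: [0.3, 1.3, 0.4]
grip_width: 0.0611
```

Run:
```python
from h import *
st();c,im=snap("wrist","w3");np.save("w3cal.npy",c,allow_pickle=True)
st();cv2.imwrite("pics/w3c.png",cv2.resize(im[100:280,220:420],None,fx=4,fy=4,interpolation=cv2.INTER_CUBIC)[:600])
```

```text
{'time_s': 6.9, 'tool_pos': [0.534, -0.1599, 0.2289], 'tool_rot': [-179.9438, -0.1171, 83.0471], 'force': [0.2895, 1.2641, 0.4086], 'wrist_torque': [0.1598, -0.158, -0.0374], 'grip_width': 0.0611, 'qpos': [50.7591, 10.6032, -41.1326, 95.4238, 7.0275, 76.7105, 91.5312]}
{'time_s': 6.95, 'tool_pos': [0.5343, -0.1595, 0.2296], 'tool_rot': [179.9941, -0.0859, 83.0663], 'force': [0.317, 0.3257, 0.1288], 'wrist_torque': [0.0644, -0.1013, 0.0368], 'grip_width': 0.0613, 'qpos': [50.741, 10.5474, -41.1591, 95.3961, 7.0221, 76.7195, 91.5107]}
```

View pics/w3.png

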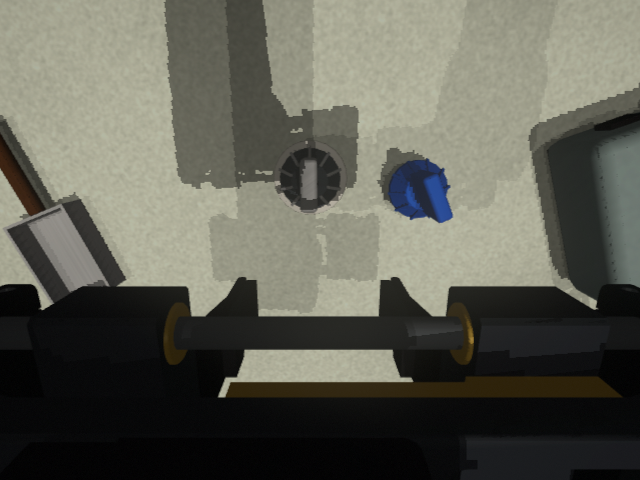

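View pics/w3c.png

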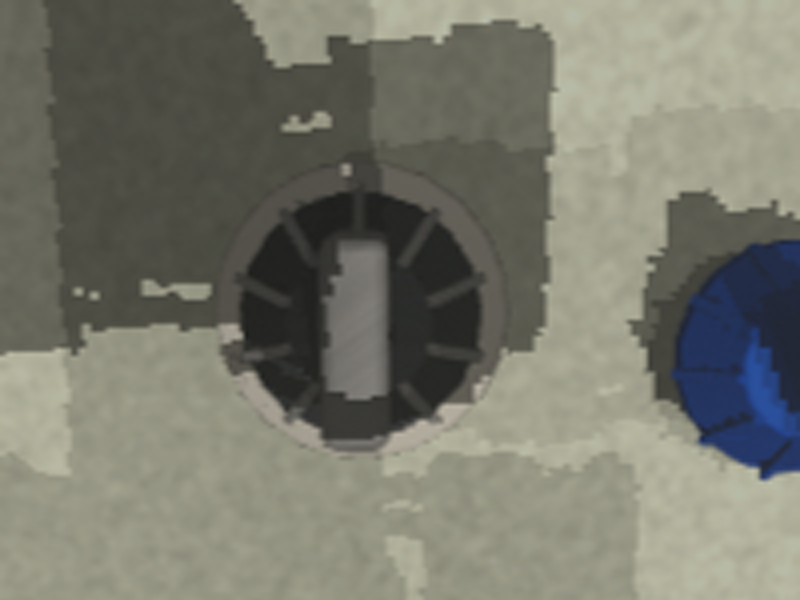

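Run:
```python
from h import *
c=np.load("w3cal.npy",allow_pickle=True).item()
f=lambda u,v:(u/4+220-.4,v/4+100-.4)
pts=[(322,240),(388,240),(389,443),(321,443)]
P=np.array([ray(c,f(*p),.105)[:2] for p in pts]);print(P,P.mean(0))
print("len",np.linalg.norm(P[1]-P[2]),np.linalg.norm(P[1]-P[0]),"yaw",np.rad2deg(np.arctan2(*(P[1]-P[2])[::-1])),np.rad2deg(np.arctan2(*(P[0]-P[3])[::-1])))
print("stand",ray(c,f(362.5,309),.036))
m=np.array([*ray(c,f(362.5,309),.036)[:2]])
plan([*P.mean(0),.12],83); plan([*m,.12],83)
im=cv2.imread("pics/w3.png")[130:230,260:360];cv2.imwrite("pics/w3d.png",cv2.resize(np.clip(im.astype(float)*2,0,255).astype(np.uint8),None,fx=6,fy=6,interpolation=cv2.INTER_CUBIC))
```

```text
[[ 0.47116182 -0.16564197]
 [ 0.47268818 -0.15310156]
 [ 0.51178903 -0.1577025 ]
 [ 0.51015045 -0.17113427]] [ 0.49144737 -0.16189508]
len 0.03937060748093724 0.012632962058606204 yaw 173.28895598188444 171.98154785192784
stand [ 0.49116206 -0.16174201  0.036     ]
shift cm [-0.77 -4.23 10.96] turn 0.001 rows 1.9 0.0
shift cm [-0.76 -4.26 10.96] turn 0.001 rows 1.9 0.0
```

View pics/w3d.png

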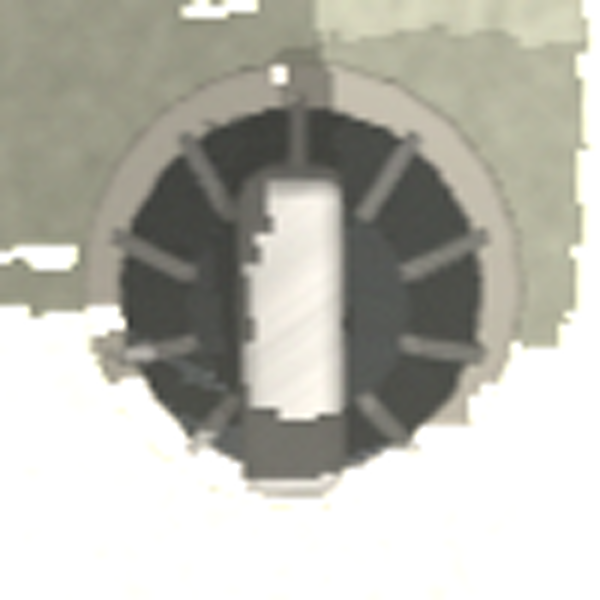

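The wrist view shows the steel rotor's tab top with its centre at (309,184), parallel to the image columns. The stand circle agrees with it: both give (0.491,-0.162). The blue look-alike is at (425,190), well clear. Descending to grasp.

Emit:
carry_out([
  [-0.75, -4.25, 4],
  [-0.75, -4.25, 9],
  [-0.75, -4.25, 13],
  [-0.75, -4.25, 15.2],
  [-0.75, -4.25, 15.2],
], turn=[0, 0, 0, 0, 0], gripper=[0.7, 0.7, 0.7, 0.7, 0.7], squeeze=20)

```text
time_s: 7.58
tool_pos: [0.49, -0.1613, 0.0768]
tool_rot: [-179.9, -0.1, 83.1]
force: [0.0, -0.0, -0.3]
grip_width: 0.061
```

Run:
```python
from h import *
st();plan([.4913,-.1618,.0755],82.6); c,im=snap("side","s4");cv2.imwrite("pics/s4c.png",cv2.resize(im[130:280,270:430],None,fx=4,fy=4))
```

```text
{'time_s': 7.575, 'tool_pos': [0.49, -0.1613, 0.0768], 'tool_rot': [-179.8825, -0.082, 83.1144], 'force': [0.0157, -0.0039, -0.3247], 'wrist_torque': [0.0385, -0.1385, 0.0584], 'grip_width': 0.061, 'qpos': [51.6775, 13.7747, -40.0455, 110.8426, 10.2067, 59.059, 90.2596]}
shift cm [-0.03  0.13  0.13] turn 0.009 rows 0.0 0.0
```

View pics/s4c.png

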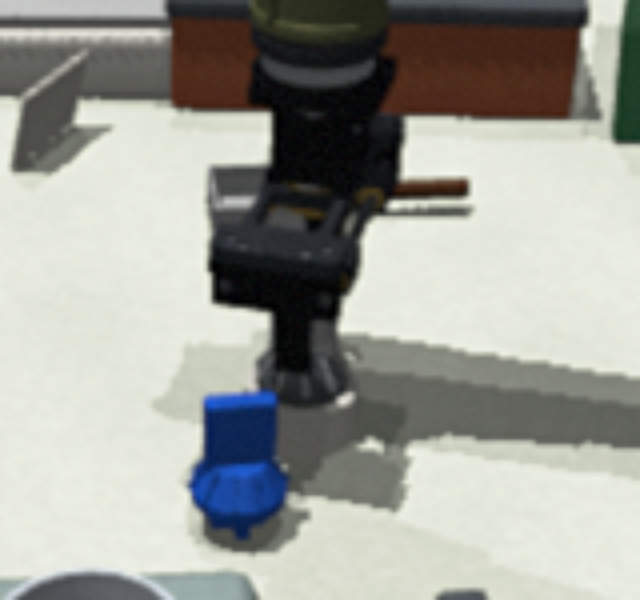

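Run:
```python
from h import *
D=get_calibration("side");S=get_calibration("scene")
g=lambda p:((p-[270,130])*4).round()
for X in ([.49,-.12,.085],[.4905,-.161,.062],[.491,-.161,.04],[.49,-.125,.12]): print(X,g(proj(D,X)))
print(proj(D,[.491,-.162,.105]),proj(S,[.491,-.162,.105]))
```

```text
[0.49, -0.12, 0.085] [297. 351.]
[0.4905, -0.161, 0.062] [303. 347.]
[0.491, -0.161, 0.04] [301. 376.]
[0.49, -0.125, 0.12] [300. 297.]
[346.28384248 201.5823687 ] [246.50440158 250.90015506]
```

Emit:
carry_out([
  [0, 0.1, 0.1],
  [0, 0.1, 0.1],
  [0, 0.1, 0.1],
  [0, 0.1, 0.1],
  [0, 0.1, 0.1],
], turn=[0.01, 0.01, 0.01, 0.01, 0.01], gripper=[0.3, 0, 0, 0, 0], squeeze=45)

```text
time_s: 8.25
tool_pos: [0.4912, -0.1627, 0.0767]
tool_rot: [180.0, 0.0, 82.5]
force: [-0.1, 0.5, -0.3]
grip_width: 0.0189
```

Run:
```python
from h import *
st()
```

```text
{'time_s': 8.25, 'tool_pos': [0.4912, -0.1627, 0.0767], 'tool_rot': [179.9941, 0.0112, 82.4705], 'force': [-0.1419, 0.4535, -0.2906], 'wrist_torque': [0.0752, -0.1773, -0.0173], 'grip_width': 0.0189, 'qpos': [51.6048, 13.8478, -39.925, 110.7657, 10.3426, 58.9387, 89.6017]}
```

Emit:
carry_out([
  [0, 0, 0],
  [0, 0, 0],
  [0, 0, 0],
], turn=[0, 0, 0], gripper=[0, 0, 0], squeeze=50)

```text
time_s: 8.62
tool_pos: [0.4911, -0.1625, 0.0766]
tool_rot: [-180.0, -0.0, 82.5]
force: [0.1, -0.5, -0.0]
grip_width: 0.0137
```

Run:
```python
from h import *
st()
```

```text
{'time_s': 8.625, 'tool_pos': [0.4911, -0.1625, 0.0766], 'tool_rot': [-179.9932, -0.0004, 82.4816], 'force': [0.1487, -0.5106, -0.0016], 'wrist_torque': [0.1164, -0.1461, 0.0234], 'grip_width': 0.0137, 'qpos': [51.5934, 13.86, -39.9256, 110.7691, 10.3394, 58.9394, 89.602]}
```

Emit:
carry_out([
  [0, 0, -2],
  [0, 0, -5],
  [0, 0, -9],
  [0, 0, -13.5],
  [0, 0, -17.5],
], turn=[0, 0, 0, 0, 0], gripper=[0, 0, 0, 0, 0])

```text
time_s: 9.25
tool_pos: [0.4909, -0.1625, 0.2528]
tool_rot: [-180.0, 0.0, 82.5]
force: [0.5, -0.0, -1.5]
grip_width: 0.0141
```

Run:
```python
from h import *
st();plan([.553,.177,.25],62.5);c,im=snap("wrist","w4")
```

```text
{'time_s': 9.25, 'tool_pos': [0.4909, -0.1625, 0.2528], 'tool_rot': [-179.9907, 0.0171, 82.4805], 'force': [0.4665, -0.0423, -1.4793], 'wrist_torque': [0.0744, -0.1605, -0.0732], 'grip_width': 0.0141, 'qpos': [54.9483, 3.7556, -40.96, 98.6796, 2.5298, 78.5008, 96.0249]}
shift cm [34.47  1.71  0.27] turn 0.349 rows 5.5 1.9
```

View pics/w4.png

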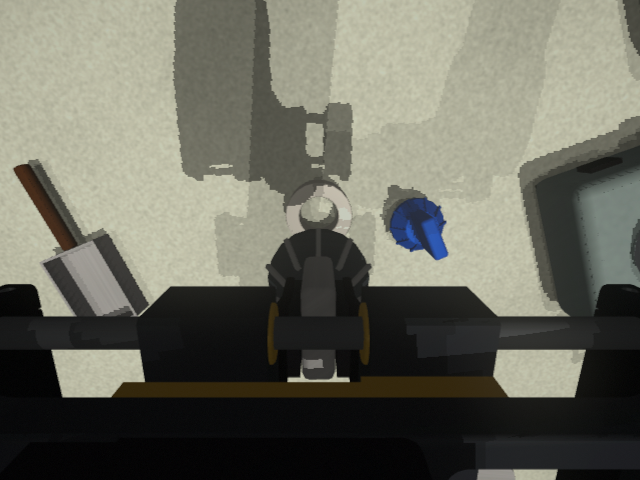

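Run:
```python
from h import *
c=get_calibration("wrist");o=telemetry.get_obs();R=Ro.from_euler("xyz",o["tool_rot"],degrees=True).as_matrix()
T=lambda p:proj(c,R@np.array(p)+o["tool_pos"])
# burr: cone 58 at mid-22 maybe; project ring
for off in(-.003,0,.003):
  r=np.array([T([.029*np.cos(a),off+.029*np.sin(a),.0186+.022]) for a in np.linspace(0,6.28,200)])
  tab=[T([0,off+s*.021,.0186-.047]) for s in(-1,1)]
  print(off,r[:,0].min(),r[:,0].max(),r[:,1].min(),np.round(tab,1).tolist())
print("stand",ray(c,(319,208),.036))
im=cv2.imread("pics/w4.png")[170:390,250:390];cv2.imwrite("pics/w4c.png",cv2.resize(np.clip(im.astype(float)*2,0,255).astype(np.uint8),None,fx=2.7*1,fy=2.7,interpolation=cv2.INTER_CUBIC))
```

```text
-0.003 267.9348143783095 367.363822824746 220.67328933672127 [[317.4, 280.2], [317.4, 375.3]]
0 268.1317016185959 367.16662281831776 225.88325832894702 [[317.4, 287.5], [317.4, 381.5]]
0.003 268.32703396294954 366.97097951581173 231.0505269840265 [[317.4, 294.7], [317.4, 387.7]]
stand [ 0.48898185 -0.1620725   0.036     ]
```

View pics/w4c.png

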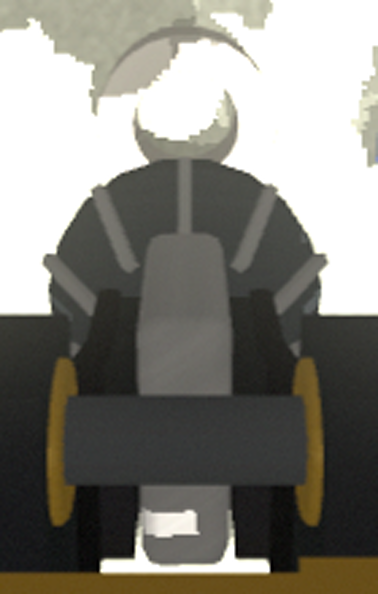

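Emit:
carry_out([
  [5, 0.2, 0],
  [11, 0.5, 0],
  [17, 0.8, 0],
  [23, 1.1, 0],
  [29, 1.4, 0],
], turn=[0.05, 0.12, 0.2, 0.28, 0.35], gripper=[0, 0, 0, 0, 0])

```text
time_s: 9.93
tool_pos: [0.543, 0.1244, 0.2511]
tool_rot: [180.0, 0.0, 62.2]
force: [1.2, -0.2, -1.9]
grip_width: 0.0135
```

Run:
```python
from h import *
st();plan([.553,.177,.22],62.5)
```

```text
{'time_s': 9.925, 'tool_pos': [0.543, 0.1244, 0.2511], 'tool_rot': [179.9743, 0.0419, 62.2383], 'force': [1.2318, -0.2225, -1.9315], 'wrist_torque': [-0.0244, -0.2647, -0.0052], 'grip_width': 0.0135, 'qpos': [31.4604, 12.0969, -53.5236, 93.368, 9.9146, 79.541, 38.9723]}
shift cm [ 5.12 -1.57  3.11] turn -0.005 rows 1.0 0.0
```

Emit:
carry_out([
  [3, -0.9, 0],
  [5.1, -1.6, 1.5],
  [5.1, -1.6, 3.5],
  [5.1, -1.6, 4.5],
  [5.1, -1.6, 4.5],
], turn=[-0.005, -0.005, -0.005, -0.005, -0.005], gripper=[0, 0, 0, 0, 0])

```text
time_s: 10.55
tool_pos: [0.5521, 0.1735, 0.2053]
tool_rot: [-179.9, 0.1, 62.6]
force: [-0.0, -0.3, -1.5]
grip_width: 0.0137
```

Run:
```python
from h import *
o=st();plan([.553,.177,.18],62.5);c,im=snap("wrist","w5");c2,i2=snap("side","s5");c3,i3=snap("scene","sc5")
a=cv2.resize(i2[190:330,220:360],None,fx=4,fy=4,interpolation=cv2.INTER_CUBIC);b=cv2.resize(i3[150:290,330:470],None,fx=4,fy=4,interpolation=cv2.INTER_CUBIC)
cv2.imwrite("pics/a5.png",a);cv2.imwrite("pics/b5.png",b);st()
```

```text
{'time_s': 10.55, 'tool_pos': [0.5521, 0.1735, 0.2053], 'tool_rot': [-179.9287, 0.1357, 62.5786], 'force': [-0.0136, -0.2591, -1.533], 'wrist_torque': [0.0864, -0.1182, 0.0273], 'grip_width': 0.0137, 'qpos': [24.8289, 17.6971, -53.6502, 94.0369, 14.6444, 75.865, 31.4026]}
shift cm [ 0.36 -0.07  2.52] turn 0.001 rows 0.4 0.0
{'time_s': 10.7, 'tool_pos': [0.553, 0.1748, 0.2072], 'tool_rot': [179.9333, -0.0157, 62.6211], 'force': [0.0021, 0.2552, -2.1666], 'wrist_torque': [0.106, -0.1255, 0.0404], 'grip_width': 0.0136, 'qpos': [24.8089, 17.6246, -53.7273, 93.8862, 14.6264, 75.8696, 31.393]}
```

View pics/w5.png

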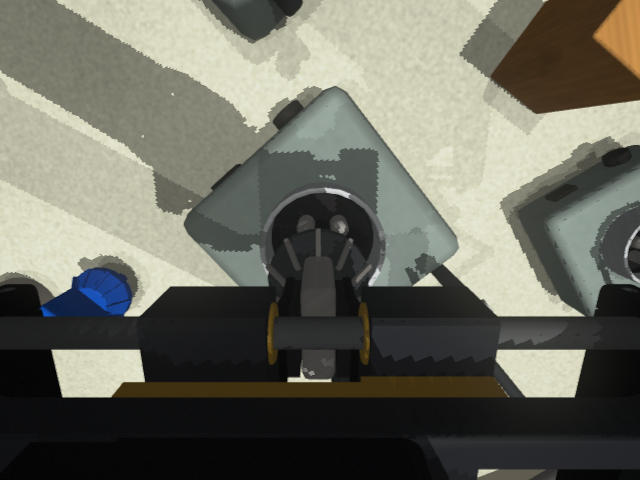

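View pics/a5.png

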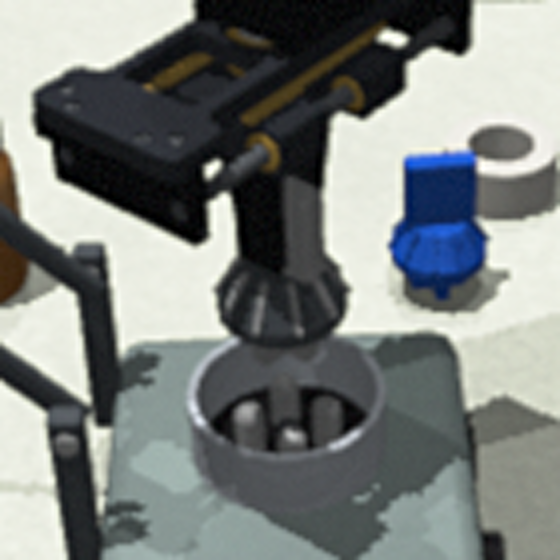

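View pics/b5.png

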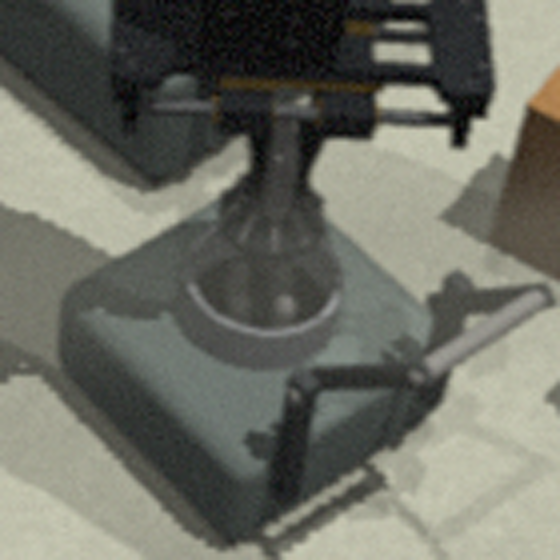

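Run:
```python
from h import *
im=cv2.imread("pics/w5.png")[180:260,260:390];cv2.imwrite("pics/w5c.png",cv2.resize(np.clip(im.astype(float)*1.6,0,255).astype(np.uint8),None,fx=6,fy=6,interpolation=cv2.INTER_CUBIC))
st();plan([.553,.177,.18],62.5)
```

```text
{'time_s': 10.7, 'tool_pos': [0.553, 0.1748, 0.2072], 'tool_rot': [179.9333, -0.0157, 62.6211], 'force': [0.0021, 0.2552, -2.1666], 'wrist_torque': [0.106, -0.1255, 0.0404], 'grip_width': 0.0136, 'qpos': [24.8089, 17.6246, -53.7273, 93.8862, 14.6264, 75.8696, 31.393]}
shift cm [ 0.19 -0.1   2.72] turn 0.002 rows 0.4 0.0
```

View pics/w5c.png

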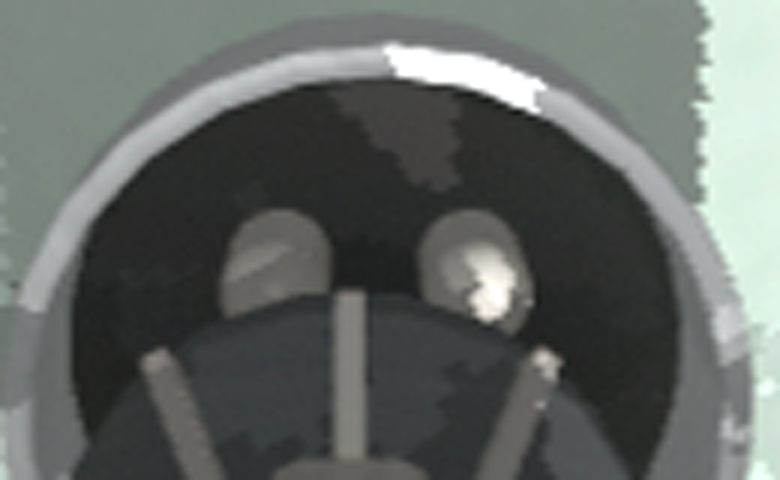

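Run:
```python
from h import *
c=get_calibration("wrist");R=Ro.from_euler("xyz",[-179.9287,.1357,62.5786],degrees=True).as_matrix();p=np.array([.5521,.1735,.2053])
o=telemetry.get_obs();Rn=Ro.from_euler("xyz",o["tool_rot"],degrees=True).as_matrix()
# cam in tool frame
Rct=np.array(c["R"])@Rn; tct=np.array(c["R"])@o["tool_pos"]+c["t"]
c=dict(c);c["R"]=Rct@R.T;c["t"]=tct-c["R"]@p
for h in([.553,.177],[.5536,.1765]):
  for a in(17.46+90,17.46+180):
    q=np.array([h[0]+.01768*np.cos(np.deg2rad(a)),h[1]+.01768*np.sin(np.deg2rad(a)),.10525])
    # sphere silhouette
    pts=np.array([proj(c,q+.00675*np.array([np.cos(u)*np.cos(v),np.sin(u)*np.cos(v),np.sin(v)])) for u in np.linspace(0,6.28,60) for v in np.linspace(0,1.57,20)])
    print(h,a,((pts.min(0)-[260,180])*6).round(),((pts.max(0)-[260,180])*6).round())
```

```text
[0.553, 0.177] 107.46000000000001 [423. 238.] [533. 346.]
[0.553, 0.177] 197.46 [220. 237.] [330. 346.]
[0.5536, 0.1765] 107.46000000000001 [422. 244.] [532. 352.]
[0.5536, 0.1765] 197.46 [219. 243.] [328. 352.]
```

Emit:
carry_out([
  [0.05, -0.05, 1],
  [0.05, -0.05, 2],
  [0.05, -0.05, 2.2],
  [0.05, -0.05, 2.2],
], turn=[0.0, 0, 0, 0], gripper=[0, 0, 0, 0])

```text
time_s: 11.2
tool_pos: [0.5521, 0.1764, 0.1843]
tool_rot: [-180.0, 0.0, 62.7]
force: [-0.1, -0.1, -0.9]
grip_width: 0.0139
```

Run:
```python
from h import *
o=st();plan([.553,.177,.18],62.5)
```

```text
{'time_s': 11.2, 'tool_pos': [0.5521, 0.1764, 0.1843], 'tool_rot': [-179.9772, 0.0181, 62.7244], 'force': [-0.0534, -0.0623, -0.8655], 'wrist_torque': [0.0625, -0.147, 0.0092], 'grip_width': 0.0139, 'qpos': [24.2511, 18.7096, -53.3627, 95.5657, 15.5532, 73.6249, 30.6192]}
shift cm [0.1  0.05 0.43] turn 0.004 rows 0.1 0.0
```

Emit:
carry_out([
  [0.1, 0.05, 0],
  [0.1, 0.05, 0.3],
  [0.1, 0.05, 0.7],
  [0.1, 0.05, 1.1],
  [0.1, 0.05, 1.3],
], turn=[0.003, 0.003, 0.003, 0.003, 0.003], gripper=[0, 0, 0, 0, 0])

```text
time_s: 11.82
tool_pos: [0.5529, 0.1769, 0.1711]
tool_rot: [-180.0, 0.0, 62.5]
force: [0.6, 0.1, -1.7]
grip_width: 0.0137
```

Run:
```python
from h import *
o=st();plan([.553,.177,.1526],62.5)
```

```text
{'time_s': 11.825, 'tool_pos': [0.5529, 0.1769, 0.1711], 'tool_rot': [-179.9787, 0.0262, 62.5394], 'force': [0.5929, 0.0979, -1.7088], 'wrist_torque': [0.0283, -0.1, 0.0568], 'grip_width': 0.0137, 'qpos': [23.8083, 19.4972, -53.0192, 96.3465, 16.2452, 72.3506, 29.9088]}
shift cm [ 0.01 -0.    1.85] turn 0.001 rows 0.3 0.0
```

Emit:
carry_out([
  [0, 0, 0.3],
  [0, 0, 0.6],
  [0, 0, 0.9],
  [0, 0, 1.2],
  [0, 0, 1.2],
], turn=[0, 0, 0, 0, 0], gripper=[0, 0, 0, 0, 0], squeeze=60)

```text
time_s: 12.45
tool_pos: [0.5533, 0.177, 0.16]
tool_rot: [180.0, 0.0, 62.5]
force: [-0.8, -0.6, 3.0]
grip_width: 0.0137
```

Run:
```python
from h import *
o=st();plan([.553,.177,.1526],62.5)
```

```text
{'time_s': 12.45, 'tool_pos': [0.5533, 0.177, 0.16], 'tool_rot': [179.9769, 0.0033, 62.5412], 'force': [-0.8326, -0.5644, 2.992], 'wrist_torque': [-0.1935, 0.2225, 0.0411], 'grip_width': 0.0137, 'qpos': [23.5233, 20.0861, -52.7654, 97.085, 16.8101, 71.2042, 29.4881]}
shift cm [-0.02 -0.02  0.74] turn 0.001 rows 0.1 0.0
```

Emit:
carry_out([
  [0, 0, 0.3],
  [0, 0, 0.55],
  [0, 0, 0.8],
  [0, 0, 0.8],
], turn=[0, 0, 0, 0], gripper=[0, 0, 0, 0])

```text
time_s: 12.95
tool_pos: [0.5533, 0.1771, 0.1525]
tool_rot: [180.0, 0.0, 62.5]
force: [-3.4, -0.8, 8.5]
grip_width: 0.0137
```

Run:
```python
from h import *
o=st()
```

```text
{'time_s': 12.95, 'tool_pos': [0.5533, 0.1771, 0.1525], 'tool_rot': [179.9563, 0.0074, 62.5364], 'force': [-3.4383, -0.828, 8.4918], 'wrist_torque': [-0.3357, 0.614, -0.0521], 'grip_width': 0.0137, 'qpos': [23.3185, 20.4945, -52.5816, 97.5729, 17.2048, 70.4532, 29.1865]}
```

Emit:
carry_out([
  [0, 0, 0.15],
  [0, 0, 0.3],
  [0, 0, 0.3],
], turn=[0, 0, 0], gripper=[0, 0, 0])

```text
time_s: 13.32
tool_pos: [0.5536, 0.1772, 0.1521]
tool_rot: [179.9, 0.0, 62.5]
force: [-7.2, -2.8, 23.5]
grip_width: 0.0135
```

Run:
```python
from h import *
o=st()
c,im=snap("side","s6");cv2.imwrite("pics/s6c.png",cv2.resize(im[190:340,200:360],None,fx=4,fy=4,interpolation=cv2.INTER_CUBIC))
c,im=snap("scene","sc6");cv2.imwrite("pics/sc6c.png",cv2.resize(im[150:290,330:470],None,fx=4,fy=4,interpolation=cv2.INTER_CUBIC))
st()
```

```text
{'time_s': 13.325, 'tool_pos': [0.5536, 0.1772, 0.1521], 'tool_rot': [179.8751, 0.0409, 62.5336], 'force': [-7.239, -2.8308, 23.5119], 'wrist_torque': [-0.9037, 1.9592, 0.0163], 'grip_width': 0.0135, 'qpos': [23.2495, 20.5242, -52.5749, 97.5888, 17.3241, 70.4095, 29.0765]}
{'time_s': 13.425, 'tool_pos': [0.5536, 0.1772, 0.1521], 'tool_rot': [179.8729, 0.0395, 62.5295], 'force': [-6.5746, -3.9885, 22.6792], 'wrist_torque': [-0.9347, 1.9662, 0.0136], 'grip_width': 0.0133, 'qpos': [23.2505, 20.5214, -52.5732, 97.5899, 17.3227, 70.4073, 29.0752]}
```

View pics/s6c.png

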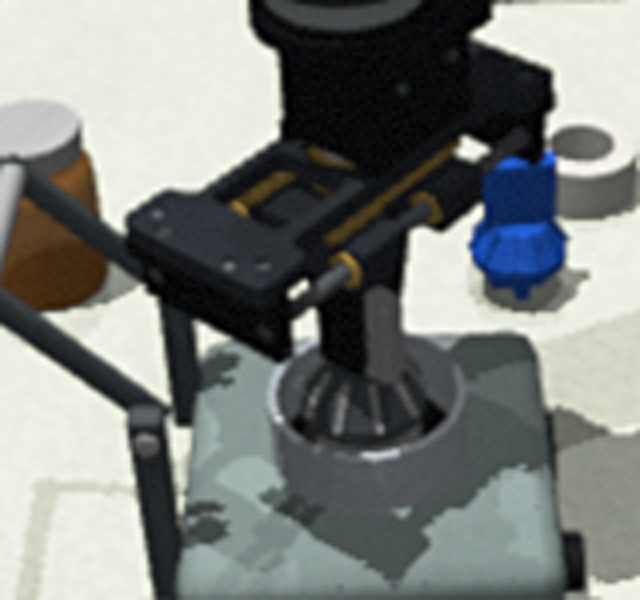

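View pics/sc6.png

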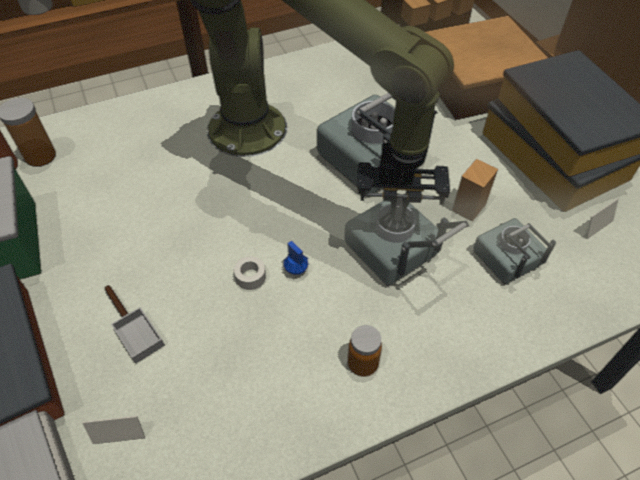

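The hard stop is clear: z stays at 0.152 (0.1526 was predicted for home) while the push rises from 8.5 to 23 N. The side crop shows the burr low in the chamber at (370,410), the yoke leaning back open, and the jar, carton and scoop unmoved. Handing in.

Run:
```python
from h import *
from cell import sign_off
print(sign_off());st()
```

```text
the job is handed in; nothing more can be done
None
the job is handed in; nothing more can be done
```

I handed the job in at about 13.4 s, with the rotor home and the gripper still holding it down. `sign_off` gives no verdict, and it closed the robot interface, so there is no reading from after hand-in.

- **Yoke:** I swung the middle-sized mill's yoke past upright and let go. It fell back and was still leaning open in the last pictures.
- **Rotor:** I lifted the steel rotor off its white stand, turned it to mesh with the drive pins (tool yaw 62.5°) and lowered it between them. It went in without catching on the pins.
- **Pressed home:** the tool stopped at z = 0.152 m, against 0.1526 m predicted. Only 0.4 mm of travel took the push from 8.5 N to about 23 N, so the burr is on the pins and not just on the spring. The grip was set to 60 N and the opening stayed at 13.3–13.5 mm.
- **Other items:** the jar, carton, scoop and blue rotor looked unmoved in the last scene picture.

No check failed. Two agreed only roughly:
- **Rotor in the jaws:** my estimates of where it sits differed by about 1.5 mm.
- **Hub position:** the wrist pictures agreed within about 0.3 mm along one axis. The other axis rests on a single wrist picture, and the rougher scene and side estimates differed from it by up to about 5 mm.

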